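# Put three filament spools back on their own stands

## Robot

A 7-joint arm with a two-finger parallel gripper is mounted at the origin on the work surface. World frame = base frame: x ahead of the robot, y to its left, z up, the work surface at z = 0. Lengths are in m, angles in rad, forces in N, time in s.
With the tool pointing down it reaches from about 0.4 to 0.875 m from the base axis. Payload 6.5 kg.
Tool frame: the origin (TCP) lies on the centre line of the jaws, within the pads' length; the fingertips stand 11 mm ahead of it and the grasp point (between the pads) lies 8 mm behind it (manip.nose_length is the distance from the TCP to the fingertips, in m); z points along the fingers, x is the direction in which the jaws open and shut, and the axes are right-handed (so a half turn about z gives the same grasp; the last joint's range is limited). The gripper opens to 85 mm and grips with 20 to 120 N. Pads are 22 mm wide; open, the fingers measure 114 mm over their backs; the gripper's body (76 mm by 85 mm) begins 54 mm behind the grasp point. The pads swing forward as they close: fully open they stand 13 mm farther back than shut.
Start: joints at [1.146, 0.536, -0.004, 1.538, 0.003, 1.067, -0.071], TCP at [0.228, -0.609, 0.242] pointing down, gripper open.
Joint ranges: [-2.7, 2.7], [-0.37, 2.16], [-1.27, 1.26], [0.24, 2.4], [-1.31, 4.45], [0.19, 1.91], [-2.76, 2.76]. Speed limits (rad/s): [2.39, 2.39, 3.14, 3.14, 3.14, 3.14, 3.14].

## Interface

Orientations are given as [roll, pitch, yaw] about the fixed x, y, z axes, in that order (R = Rz(yaw) Ry(pitch) Rx(roll)).
In Python, from plant import manip gives the robot as it stands.
- The arm moves only by the tool drive_tool, never from a script. Its argument "moves" is a list that holds one entry, the list of rows, each a list of 4 numbers: the shift along the tool's x, y, z in cm, then the turn about the tool's z in degrees. In form: [[[tx, ty, tz, turn], ...]]. A call has 1 to 8 rows; each row is the pose to reach, as a shift and turn from the pose measured when the call began, along the tool's axes at that moment; what a row does not reach only later rows make up. A row lasts 1/8 s, in which the tool goes at most 62.5 mm and 10.7 degrees, less where a joint would pass 70% of its speed; a pose out of reach is approached as far as the arm can. A call with a gripper value outside its range is refused whole. "grip" is the closure in counts, from 0 (fully open) to 255 (shut), set as the call begins (left out, the last holds). The fingers move at their own pace and stop on an object; "squeeze" is the grip in N (left out, the last holds). Time passes only in rows, so rows that repeat a pose let the fingers close. It gives the time, the measured TCP pose, the force and the opening at its end, in the units of the state.
- manip.get_obs(): the state, without advancing time (a new reading comes with each control period).
- manip.camera(name): name is "scene" or "top" or "wrist"; returns the picture (480x640x3 uint8, blue, green, red); there is no depth.
- manip.camera_info(name): a dict with "intrinsics" (3x3 intrinsics, pixels), "eye" and "attitude" of the camera in the world. Camera axes: x right, y down, z forward; pixel columns grow to the right and rows downward; lengths in m; the calibration is good to about 2 mm. The wrist camera is an equidistant fisheye: a pixel r from the principal point sees the ray r / f radians off the axis. A picture is of the moment at which its call begins: read the wrist's pose just before it. camera_info takes no time and is no camera call; for the wrist camera it gives the pose at the moment of the call.
- manip.hand_in(): hands the job in, once; it reports no verdict.
The state is a dict: "clock": time; "joint_positions": joint angles; "qvel": joint speeds; "effort": joint torques, N m; "position": TCP position; "eef_rot": TCP orientation; "contact_force": force on the tool from outside, world axes, zero at the start; "ft_torque": the same for the moment, N m; "width": opening from 0.0 (shut) to 1.0 (fully open).
Only numpy, scipy, OpenCV 4.12 (cv2) and the standard library are available. Lean on these libraries where they do the work, as an engineer would, in place of code of your own. Each camera call takes 0.05 s, during which the arm holds its last target.

## Task

The three filament spools by the printers stand on the wrong stands. Move each to the stand of its own size, the large spool on the large stand, the medium on the medium and the small on the small, upright and centred, setting one spool down on the empty square cork pad on the way to make room. Set the spools down rather than dropping them, never tip one over, and leave the bottle, the tin and the scraper where they are.

Things in the scene. Friction and masses are not known exactly. Their poses are not given: they have to be found in the camera images.
- spool_large_mid (a point): the large filament spool, loose, standing flat with its axis upright: black flanges 88 mm across with a winding between them, together 48 mm high, and on top a grey hub to grip, a plain upright cylinder 34 mm across that rises 42 mm above the upper flange; 90 mm high in all, about 340 g, give or take a third. The point lies on its axis half-way up, 45 mm above its underside and 45 mm below the hub's top; z is its axis, up. At the start it stands on the small stand.
- spool_medium_mid (a point): the medium filament spool, loose, standing flat with its axis upright: black flanges 70 mm across with a winding between them, together 40 mm high, and on top a grey hub to grip, a plain upright cylinder 34 mm across that rises 42 mm above the upper flange; 82 mm high in all, about 220 g, give or take a third. The point lies on its axis half-way up, 41 mm above its underside and 41 mm below the hub's top; z is its axis, up. At the start it stands on the large stand.
- spool_small_mid (a point): the small filament spool, loose, standing flat with its axis upright: black flanges 54 mm across with a winding between them, together 34 mm high, and on top a grey hub to grip, a plain upright cylinder 34 mm across that rises 42 mm above the upper flange; 76 mm high in all, about 130 g, give or take a third. The point lies on its axis half-way up, 38 mm above its underside and 38 mm below the hub's top; z is its axis, up. At the start it stands on the medium stand.
- stand_large_top (a point): the large stand: a round plywood disc 156 mm across on a rubber foot, fixed to the bench, its flat top 14 mm above the bench. The point is the centre of its top face; z up. The large spool belongs here.
- stand_medium_top (a point): the medium stand: a round plywood disc 132 mm across on a rubber foot, fixed to the bench, its flat top 14 mm above the bench. The point is the centre of its top face; z up. The medium spool belongs here.
- stand_small_top (a point): the small stand: a round plywood disc 108 mm across on a rubber foot, fixed to the bench, its flat top 14 mm above the bench. The point is the centre of its top face; z up. The small spool belongs here.
- pad_top (a point): the spare pad: a square cork slab 108 mm by 108 mm, 14 mm thick, fixed to the bench, empty at the start. The point is the centre of its top face; z up, x and y along its edges.
- oil_bottle: bystander: a small white bottle with a black cap, 36 mm across, 85 mm high, loose, standing on the bench; its origin is the centre of its underside. Leave alone.
- screw_tin: bystander: a flat round steel tin, 66 mm across, 28 mm high, loose, on the bench; its origin is the centre of its underside. Leave alone.
- scraper: bystander: a scraper with a black handle, 170 mm long, lying on the bench; loose, its origin is at its middle, x along it. Leave alone.

How it is judged:
By the outcome, as a careful person would: the job done as asked, in the order asked, and still so for the second after the job is handed in, with the robot touching nothing.
It also fails if it takes over 96 s, if anything falls off the work surface, if the arm or the gripper's body presses on something with over 40 N, if the wrist force passes 120 N, or if a joint passes its speed limit or range.

## Working session

There is one attempt and no reset: what is moved stays moved. The work goes in short steps, Python scripts to look and compute and a tool call to move; the robot and the scene stay as the last step left them, time stands still between calls to the robot, and variables do not carry over. Pictures are saved under pics/ and viewed, and the job is handed in when it is done.

Besides the shell and the picture viewer there is one more tool, called as name([rows], argument=value, ...), one row to a line, values as JSON. drive_tool: Moves the arm, as the interface text tells. Its arguments: {"type":"object","properties":{"moves":{"type":"array"},"grip":{"type":"number"},"squeeze":{"type":"number"}},"required":["moves"]}

```bash
ls; mkdir -p pics
python3 - <<'E'
from plant import manip
import cv2
o=manip.get_obs()
for k,v in o.items(): print(k,v)
for n in ("scene","top","wrist"):
    print(n,manip.camera_info(n))
    cv2.imwrite(f"pics/{n}0.png",manip.camera(n))
E
```

```text
pics
clock 0.0
joint_positions [ 1.14580567  0.53719264 -0.00442388  1.53884056  0.00258869  1.06732639
 -0.07119585]
qvel [-0.00039813 -0.0009842  -0.00255665 -0.00129852  0.00017405  0.00249794
  0.00050504]
effort [-3.14186224e-06 -5.83405781e+01  1.04913443e+00 -2.59108973e+01
  1.25097181e-02  9.43457417e-03 -1.64435556e-05]
position [ 0.22800778 -0.60804797  0.24140876]
eef_rot [ 3.14146592e+00  1.75666108e-03 -1.21194790e+00]
contact_force [ 0.44941703 -0.01005508  1.20401836]
ft_torque [-0.02068999 -0.02221769  0.00552884]
width 0.9988090221582937
scene {'intrinsics': array([[459.20521284,   0.        , 319.44792125],
       [  0.        , 459.20521284, 239.35191437],
       [  0.        ,   0.        ,   1.        ]]), 'eye': array([ 0.88655245, -0.33288651,  0.65043916]), 'attitude': array([-2.48897013,  0.01076647,  0.6918806 ])}
top {'intrinsics': array([[585.47694978,   0.        , 311.11116206],
       [  0.        , 585.47694978, 231.87645203],
       [  0.        ,   0.        ,   1.        ]]), 'eye': array([0.36502834, 0.0132243 , 1.2417786 ]), 'attitude': array([-2.95881139, -0.01470225, -1.55788848])}
wrist {'intrinsics': array([[371.64829954,   0.        , 324.57935421],
       [  0.        , 371.64829954, 240.55840429],
       [  0.        ,   0.        ,   1.        ]]), 'eye': array([ 0.3064326 , -0.57862737,  0.37336037]), 'attitude': array([ 2.81358978e+00,  1.92131388e-03, -1.21040548e+00])}
```

View pics/scene0.png

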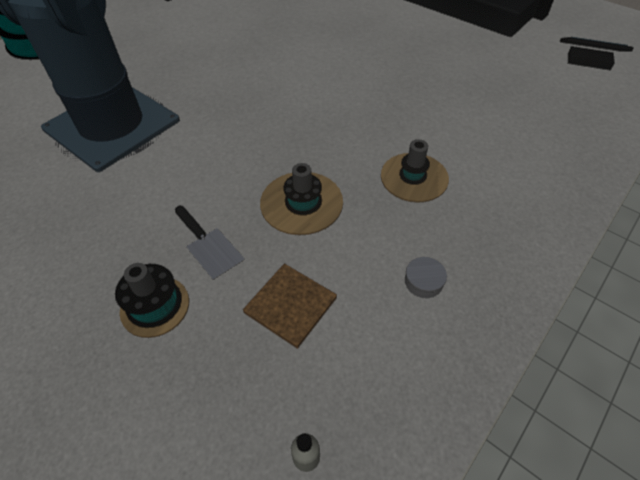

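View pics/top0.png

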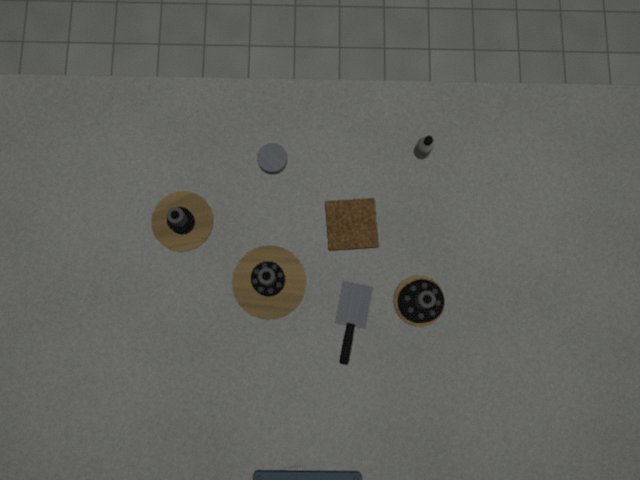

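View pics/wrist0.png

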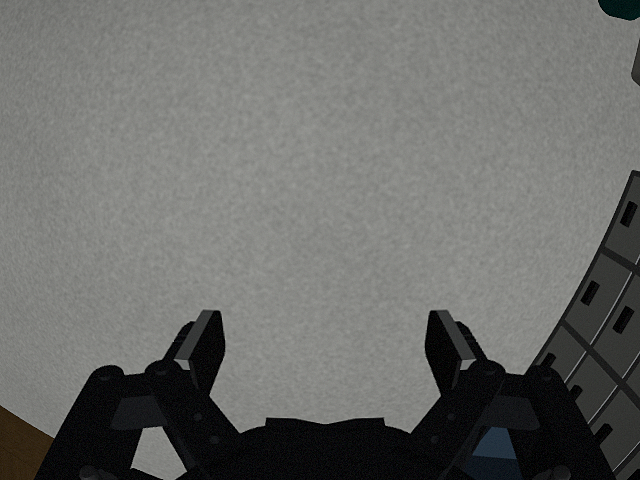

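Scene view: the large spool is at (145,290), the medium at (303,190), the small at (415,165), and the cork pad at (290,305). In the top view, the stands are at (419,301) small, (269,283) large and (183,221) medium. The pad is at (352,223), and the scraper lies between the large and small stands. Next I'll measure these positions.

```bash
cat > h.py <<'E'
import numpy as np, cv2
from scipy.spatial.transform import Rotation as R
from scipy.optimize import least_squares
from plant import manip
def ray(info,uv,fish=False):
    K=info["intrinsics"]; uv=np.atleast_2d(uv).astype(float)
    x=(uv[:,0]-K[0,2])/K[0,0]; y=(uv[:,1]-K[1,2])/K[1,1]
    if fish:
        r=np.hypot(x,y)+1e-12; d=np.c_[np.sin(r)*x/r,np.sin(r)*y/r,np.cos(r)]
    else: d=np.c_[x,y,np.ones(len(x))]
    return d@R.from_euler("xyz",info["attitude"]).as_matrix().T
def plane(info,uv,z,fish=False):
    d=ray(info,uv,fish); e=np.asarray(info["eye"]); return (e+d*((z-e[2])/d[:,2])[:,None])[:,:2]
def proj(info,p):
    M=R.from_euler("xyz",info["attitude"]).as_matrix(); c=(np.atleast_2d(p)-info["eye"])@M
    K=info["intrinsics"]; return np.c_[K[0,0]*c[:,0]/c[:,2]+K[0,2],K[1,1]*c[:,1]/c[:,2]+K[1,2]]
def circ(xy,r=None,tol=.004):
    """robust circle fit -> cx,cy,r,inliers"""
    c0=xy.mean(0)
    if r: s=least_squares(lambda p:np.hypot(*(xy-p[:2]).T)-r,c0,loss="cauchy",f_scale=.001); return s.x[0],s.x[1],r,np.mean(abs(s.fun)<tol)
    s=least_squares(lambda p:np.hypot(*(xy-p[:2]).T)-p[2],[*c0,.05],loss="cauchy",f_scale=.001); return *s.x,np.mean(abs(s.fun)<tol)
def comps(mask,amin):
    n,l,st,ce=cv2.connectedComponentsWithStats(mask.astype(np.uint8),connectivity=8)
    return [(st[i],ce[i],(l==i).astype(np.uint8)) for i in range(1,n) if st[i,4]>=amin]
def cont(m):
    c,_=cv2.findContours(m,cv2.RETR_EXTERNAL,cv2.CHAIN_APPROX_NONE); return max(c,key=cv2.contourArea)[:,0,:]
E
python3 - <<'E'
from h import *
for n in ("top","scene"):
    im=cv2.imread(f"pics/{n}0.png"); info=manip.camera_info(n)
    h=cv2.cvtColor(im,cv2.COLOR_BGR2HSV)
    wood=(h[...,1]>60)&(h[...,0]>8)&(h[...,0]<28)&(h[...,2]>40)
    for st,ce,m in comps(wood,400):
        c=cv2.convexHull(cont(m))[:,0,:]
        # dense outline of hull
        f=np.zeros(m.shape,np.uint8); cv2.fillPoly(f,[c],1); c=cont(f)
        xy=plane(info,c,.014)
        print(n,"wood",st,ce.round(),"fit",np.round(circ(xy),4))
    dark=(h[...,2]<45)
    for st,ce,m in comps(dark,150):
        print(n,"dark",st,ce.round())
for n,(a,b,c,d) in {"top":(130,170,460,340),"scene":(100,120,460,340)}.items():
    im=cv2.imread(f"pics/{n}0.png"); 
top=cv2.imread("pics/top0.png"); sc=cv2.imread("pics/scene0.png")
T=[cv2.resize(top[y-30:y+30,x-35:x+35],None,fx=5.5,fy=5.5,interpolation=3) for x,y in((421,300),(268,280),(181,220))]
S=[cv2.resize(sc[y-45:y+45,x-50:x+50],None,fx=2.6,fy=2.6,interpolation=3) for x,y in((150,295),(302,195),(415,170))]
A=cv2.hconcat([cv2.resize(t,(260,223)) for t in T]);B=cv2.hconcat([cv2.resize(t,(260,234)) for t in S])
cv2.imwrite("pics/crop.png",np.clip(cv2.vconcat([A,B]).astype(int)*2,0,255).astype(np.uint8))
E
```

```text
top wood [ 152  191   61   61 2304] [182. 221.] fit [0.6124 0.274  0.0648 1.    ]
top wood [ 325  198   54   53 2456] [351. 224.] fit [ 0.6109 -0.0882  0.0558  0.5052]
top wood [ 232  246   74   73 3339] [269. 283.] fit [0.4846 0.0856 0.0766 1.    ]
top wood [393 275  50  52 459] [411. 299.] fit [ 0.4501 -0.2282  0.0528  0.8732]
top dark [167 207  28  27 377] [183. 223.]
top dark [251 262  34  34 600] [268. 280.]
top dark [ 398  280   46   43 1215] [419. 302.]
top dark [340 323  15  42 338] [347. 344.]
scene wood [ 381  153   68   49 1885] [414. 181.] fit [0.6148 0.2728 0.0655 1.    ]
scene wood [ 260  173   83   62 2791] [300. 208.] fit [0.4874 0.0845 0.0774 1.    ]
scene wood [ 243  264   94   84 4209] [290. 305.] fit [ 0.6149 -0.089   0.0572  0.522 ]
scene wood [120 280  69  57 956] [159. 318.] fit [ 0.4534 -0.2288  0.0526  0.7209]
scene dark [    0     0   143   142 11214] [79. 64.]
scene dark [ 406    0  147   36 2862] [492.  12.]
scene dark [560  37  73  14 413] [597.  44.]
scene dark [568  47  46  23 755] [591.  58.]
scene dark [ 95 118  84  53 338] [137. 145.]
scene dark [400 147  30  37 689] [414. 166.]
scene dark [ 284  173   38   42 1103] [303. 192.]
scene dark [175 206  31  33 360] [190. 221.]
scene dark [ 115  264   66   64 2623] [149. 296.]
scene dark [296 434  16  18 225] [304. 442.]
```

View pics/crop.png

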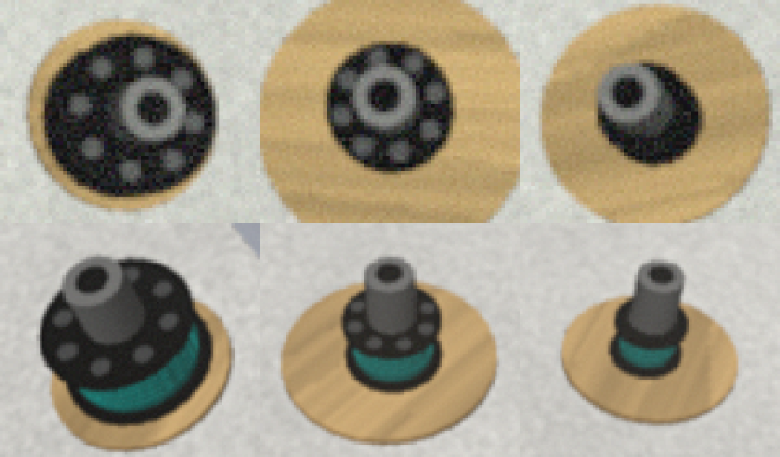

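The crops clearly show the grey hub rings and the flanges. I'll fit each hub-top ring at its known height in both views, and fit the small stand and the pad with their sizes fixed.

Run:
```python
from h import *
H={"L":.014+.09,"M":.014+.082,"S":.014+.076}
px={"top":{"L":(427,299),"M":(266.5,276),"S":(177,215)},"scene":{"L":(137,272),"M":(302,169),"S":(418,146)}}
for n in ("top","scene"):
    im=cv2.imread(f"pics/{n}0.png"); info=manip.camera_info(n)
    up=4; g=cv2.resize(cv2.GaussianBlur(cv2.cvtColor(im,cv2.COLOR_BGR2GRAY),(0,0),.6),None,fx=up,fy=up,interpolation=cv2.INTER_CUBIC).astype(float)
    hs=cv2.cvtColor(im,cv2.COLOR_BGR2HSV)
    for s in "LMS":
        u,v=px[n][s]
        # radial edge search from rough hub-top centre, iterate: dark hole centroid (r_in unknown) & outer ring edge
        c=plane(info,[(u,v)],H[s])[0]
        for it in range(4):
            a=np.linspace(0,2*np.pi,72,endpoint=False); rr=np.arange(.004,.024,.0004)
            P=np.stack([np.c_[c[0]+r*np.cos(a),c[1]+r*np.sin(a),np.full(72,H[s])] for r in rr])
            uv=proj(info,P.reshape(-1,3)); U=(uv+.5)*up-.5
            I=cv2.remap(g.astype(np.float32),U[:,0].astype(np.float32),U[:,1].astype(np.float32),1).reshape(len(rr),72)
            d=np.diff(I,axis=0)
            ins=(rr[:-1]>.005)&(rr[:-1]<.0135); ri=rr[:-1][ins][d[ins].argmax(0)]+.0002
            out=(rr[:-1]>.0135)&(rr[:-1]<.021); k=d[out].argmin(0); ro=rr[:-1][out][k]+.0002; st=-d[out].min(0)
            pin=np.c_[c[0]+ri*np.cos(a),c[1]+ri*np.sin(a)]; po=np.c_[c[0]+ro*np.cos(a),c[1]+ro*np.sin(a)]
            fi=circ(pin,tol=.0015); fo=circ(po[st>np.median(st)*.5],.017,tol=.0015); c=np.array(fo[:2])
        print(n,s,"hole",np.round(fi,4),"outer",np.round(fo,4))
    # small stand fixed r: hull edge
    h=hs; wood=(h[...,1]>60)&(h[...,0]>8)&(h[...,0]<28)&(h[...,2]>40)
    for st,ce,m in comps(wood,400):
        c=cv2.convexHull(cont(m))[:,0,:]
        if abs(ce[0]-(411 if n=="top" else 159))<5:
            # keep only hull points that are actual wood contour
            print(n,"smallstand",np.round(circ(plane(info,c,.014),.054-.0012),4), np.round(circ(plane(info,cont(m),.014),.054-.0012),4))
        if abs(ce[0]-(351 if n=="top" else 290))<5:
            xy=plane(info,cont(m),.014).astype(np.float32); (cx,cy),wh,an=cv2.minAreaRect(xy*1000); print(n,"pad",cx,cy,wh,an)
    # tin, bottle, scraper rough
for uv,z in(((272,157),.028),((428,140),.085),((350,305),0),((347,360),.01)): print(uv,plane(manip.camera_info("top"),[uv],z))
```

```text
top L hole [ 0.4469 -0.2272  0.0081  0.9722] outer [ 0.447  -0.2266  0.017   0.9583]
top M hole [0.4891 0.0865 0.0084 1.    ] outer [0.4886 0.0863 0.017  0.9296]
top S hole [0.6098 0.2732 0.0084 0.9722] outer [0.6098 0.273  0.017  0.8889]
top pad 611.1922607421875 -87.46338653564453 (107.51522827148438, 107.07433319091797) 4.79123592376709
top smallstand [ 0.45   -0.2283  0.0528  1.    ] [ 0.4502 -0.2287  0.0528  0.6171]
scene L hole [ 0.4476 -0.2259  0.0087  1.    ] outer [ 0.4476 -0.2266  0.017   0.881 ]
scene M hole [0.4893 0.088  0.009  0.6944] outer [0.4925 0.0897 0.017  0.4222]
scene S hole [0.6095 0.2744 0.0092 0.6528] outer [0.6056 0.2713 0.017  0.4884]
scene pad 615.0032348632812 -89.02641296386719 (109.06643676757812, 109.70381927490234) 4.638294219970703
scene smallstand [ 0.4535 -0.2287  0.0528  1.    ] [ 0.4528 -0.2285  0.0528  0.5802]
(272, 157) [[0.7525623  0.08477084]]
(428, 140) [[ 0.77680889 -0.24116466]]
(350, 305) [[ 0.43915915 -0.08616933]]
(347, 360) [[ 0.32593666 -0.07928021]]
```

Measured positions (x, y in m; top and scene views agree to about 4 mm):

| Item | Position |
|---|---|
| L spool | (0.447, -0.227) |
| M spool | (0.489, 0.087) |
| S spool | (0.610, 0.2735) |
| Small stand | (0.4515, -0.2285) |
| Large stand | (0.486, 0.085) |
| Medium stand | (0.6135, 0.2735) |
| Pad | (0.613, -0.088) |

Plan: S→pad, M→medium, L→large, S→small. All the supports are 14 mm high, so each release height equals its grasp height.

```bash
cat >> h.py <<'E'
def to(x,y,z,q=True):
    o=manip.get_obs(); M=R.from_euler("xyz",o["eef_rot"]).as_matrix(); d=np.array([x,y,z])-o["position"]
    print("t",round(o["clock"],2),"pos",o["position"].round(4),"rpy",o["eef_rot"].round(4),"w",round(o["width"],3),"F",o["contact_force"].round(1)); print("shift cm",(M.T@d*100).round(2));
E
python3 -c "
from h import *
to(.56,.20,.24)
to(.61,.2735,.20)"
```

```text
t 0.15 pos [ 0.2281 -0.6082  0.2416] rpy [ 3.1415e+00  1.3000e-03 -1.2119e+00] w 1.002 F [-0.2 -0.3 -1.3]
shift cm [-64.01 -59.46   0.24]
t 0.15 pos [ 0.2281 -0.6082  0.2416] rpy [ 3.1415e+00  1.3000e-03 -1.2119e+00] w 1.002 F [-0.2 -0.3 -1.3]
shift cm [-69.13 -66.73   4.25]
```

drive_tool([
  [[-2,-2,0,0],[-5,-5,0,0],[-9,-8.5,0,0],[-13,-12,0,0],[-17,-16,0,0],[-21,-20,0,0],[-25,-24,0,0],[-29,-27.5,0,0]],
], grip=0)

```text
clock: 1.15
position: [0.3844, -0.2382, 0.2421]
eef_rot: [-3.141, 0.001, -1.211]
contact_force: [-0.0, -0.1, -0.6]
width: 0.997
```

drive_tool([
  [[-4,-4,0,0],[-8,-8,0,0],[-12,-12,0,0],[-16,-16,0,0],[-20,-20,0,0],[-24,-24,0,0],[-28,-28,0,0],[-32,-31.5,0,0]],
])

```text
clock: 2.15
position: [0.5673, 0.1738, 0.2422]
eef_rot: [-3.142, 0.001, -1.212]
contact_force: [0.4, -1.1, 0.1]
width: 0.999
```

```bash
python3 -c "
from h import *
print(manip.get_obs()['joint_positions'].round(2))
to(.61,.2735,.19)"
```

```text
[-0.09  0.47 -0.38  1.68  0.2   1.03 -1.75]
t 2.15 pos [0.5673 0.1738 0.2422] rpy [-3.1416e+00  1.0000e-03 -1.2117e+00] w 0.999 F [ 0.4 -1.1  0.1]
shift cm [-7.83 -7.5   5.23]
```

drive_tool([
  [[-3,-3,1,0],[-6,-5.5,3,0],[-7.8,-7.5,5.2,0],[-7.8,-7.5,5.2,0],[-7.8,-7.5,5.2,0]],
])

```text
clock: 2.78
position: [0.6102, 0.2723, 0.1904]
eef_rot: [3.141, 0.0, -1.212]
contact_force: [-0.5, -0.4, 0.3]
width: 0.998
```

```bash
python3 -c "
from h import *
to(.61,.2735,.068)
i=manip.camera_info('wrist');print(i['eye'].round(4),i['attitude'].round(4))
cv2.imwrite('pics/w1.png',manip.camera('wrist'))"
```

```text
t 2.77 pos [0.6102 0.2723 0.1904] rpy [ 3.1413e+00  2.0000e-04 -1.2124e+00] w 0.998 F [-0.5 -0.4  0.3]
shift cm [-0.12 -0.03 12.24]
[0.6885 0.3019 0.3223] [ 2.8134e+00  6.0000e-04 -1.2108e+00]
```

View pics/w1.png

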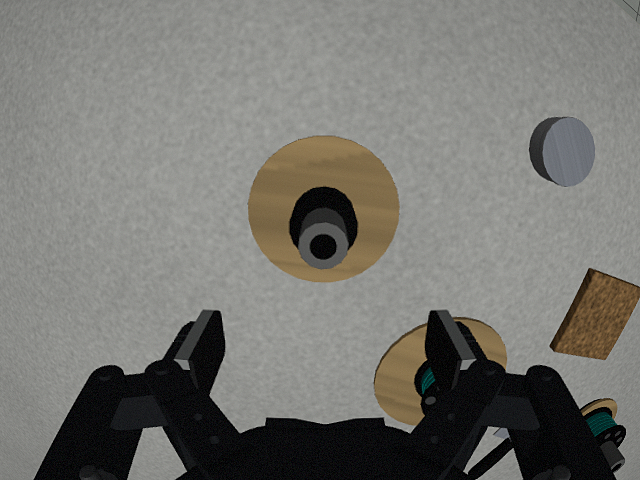

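The wrist view shows the S hub top at about (323,246) and the medium stand disc centred near (324,208). The hub sits centred between the jaws. I'll measure it with the wrist calibration.

```bash
cat >> h.py <<'E'
def wrist(path,info,zhub,stands=(.054,.066,.078)):
    """report wood discs (z .014) and hub-hole / ring centre (z zhub) seen by wrist cam"""
    im=cv2.imread(path); h=cv2.cvtColor(im,cv2.COLOR_BGR2HSV)
    wood=(h[...,1]>60)&(h[...,0]>8)&(h[...,0]<28)&(h[...,2]>40)
    for st,ce,m in comps(wood,1500):
        c=cv2.convexHull(cont(m))[:,0,:]; f=np.zeros(m.shape,np.uint8); cv2.fillPoly(f,[c],1)
        xy=plane(info,cont(f),.014,True); print("disc",ce.round(),np.round(circ(xy),4))
    grey=(h[...,1]<40)&(h[...,2]>62)&(h[...,2]<125)
    return im,h
E
python3 - <<'E'
from h import *
info=manip.camera_info('wrist')
im,h=wrist('pics/w1.png',info,.09)
g=cv2.cvtColor(im,cv2.COLOR_BGR2GRAY)
print(g[246,285:365:3], g[195:285:3,323])
E
```

```text
disc [323. 203.] [0.6142 0.2749 0.0654 1.    ]
disc [597. 316.] [ 0.6172 -0.0804  0.0615  0.4688]
disc [402. 377.] [0.4884 0.0856 0.0792 0.5872]
[115 117 118 123   0  86  86  87  64   7   0   7  10   0   8   4  13  40
  88  87  90  33  66 113 112 111 111] [ 16   6  14   3  22  40  38  40  41  53  89  87  87  40   7   5   0   7
   3   5   8  14  89  88  81 117 125 122 126 139]
```

```bash
cat >> h.py <<'E'
def hub(im,info,guess,z,lo=62,hi=104):
    g=cv2.cvtColor(im,cv2.COLOR_BGR2GRAY); m=cv2.morphologyEx(((g>lo)&(g<hi)).astype(np.uint8),cv2.MORPH_OPEN,np.ones((3,3)))
    best=min(comps(m,150),key=lambda t:np.hypot(*(t[1]-guess)))
    c=cont(best[2]); xy=plane(info,c,z,True); print("hub comp",best[0],"fit",np.round(circ(xy,tol=.0015),4),"fixed",np.round(circ(xy,.017,tol=.0015),4))
E
python3 - <<'E'
from h import *
info=manip.camera_info('wrist'); im=cv2.imread('pics/w1.png')
hub(im,info,(323,246),.09)
E
```

```text
hub comp [ 299  223   49   46 1262] fit [0.6107 0.2736 0.0162 1.    ] fixed [0.6107 0.2736 0.017  1.    ]
```

drive_tool([
  [[-0.1,-0.1,2.5,0],[-0.1,-0.1,5.5,0],[-0.1,-0.1,8.5,0],[-0.1,-0.1,11,0],[-0.1,-0.1,12.2,0],[-0.1,-0.1,12.2,0]],
])

```text
clock: 3.58
position: [0.6112, 0.2725, 0.0691]
eef_rot: [-3.141, -0.0, -1.214]
contact_force: [-0.3, -0.0, 0.4]
width: 0.997
```

drive_tool([
  [[0,0,0,0],[0,0,0,0],[0,0,0,0],[0,0,0,0],[0,0,0,0]],
], grip=255, squeeze=50)

```text
clock: 4.2
position: [0.6117, 0.2729, 0.0699]
eef_rot: [-3.14, -0.0, -1.214]
contact_force: [-0.4, -1.0, 6.5]
width: 0.383
```

```bash
python3 -c "
from h import *
to(.613,-.088,.068)
i=manip.camera_info('wrist')
cv2.imwrite('pics/w2.png',manip.camera('wrist'))"
```

```text
t 4.2 pos [0.6117 0.2729 0.0699] rpy [-3.1402e+00 -1.0000e-04 -1.2137e+00] w 0.383 F [-0.4 -1.   6.5]
shift cm [33.86 12.49  0.18]
```

View pics/w2.png

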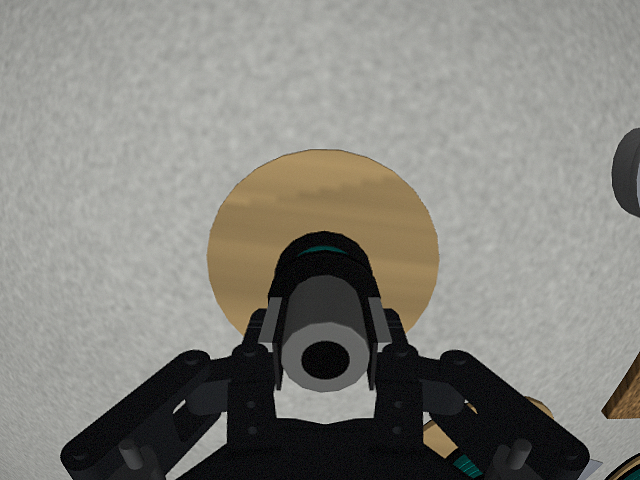

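The hub is between the pads and the opening reads 33 mm, as expected. Lifting and carrying to the pad.

drive_tool([
  [[0,0,-0.5,0],[0,0,-2,0],[0,0,-4.5,0],[0,0,-7,0],[1.5,0.5,-8,0],[4.5,1.6,-8,0],[8,3,-8,0],[12,4.4,-8,0]],
])

```text
clock: 5.25
position: [0.6117, 0.1427, 0.1495]
eef_rot: [-3.141, -0.001, -1.214]
contact_force: [-0.4, 0.6, -0.8]
width: 0.388
```

drive_tool([
  [[4,1.5,0,0],[8,3,0,0],[12,4.4,0,0],[16,5.9,0,0],[19,7,0,0],[20.8,7.7,0,0],[21.6,8,0,0],[21.6,8,0,0]],
])

```text
clock: 6.25
position: [0.6121, -0.0873, 0.1496]
eef_rot: [-3.141, -0.0, -1.213]
contact_force: [0.7, -0.2, -0.9]
width: 0.384
```

Run:
```python
from h import *
to(.613,-.088,.070)
info=manip.camera_info('wrist');im=manip.camera('wrist');cv2.imwrite('pics/w3.png',im)
h=cv2.cvtColor(im,cv2.COLOR_BGR2HSV)
wood=(h[...,1]>60)&(h[...,0]>8)&(h[...,0]<28)&(h[...,2]>40)
for st,ce,m in comps(wood,1500):
    c=cv2.approxPolyDP(cv2.convexHull(cont(m)),6,True)[:,0]; print(st,c.tolist(),plane(info,c,.014,True).round(4).tolist())
```

```text
t 6.25 pos [ 0.6121 -0.0873  0.1496] rpy [-3.1413e+00 -2.0000e-04 -1.2135e+00] w 0.384 F [ 0.7 -0.2 -0.9]
shift cm [ 0.1  -0.06  7.96]
[   0   47   26  123 2358] [[0, 47], [17, 63], [25, 94], [21, 134], [1, 169]] [[0.6783, 0.2648], [0.6666, 0.2316], [0.6408, 0.2099], [0.6042, 0.2055], [0.5638, 0.2295]]
[  244   143   170   145 13575] [[275, 143], [413, 183], [377, 287], [244, 274]] [[0.662, -0.0304], [0.6705, -0.1351], [0.5832, -0.1429], [0.5562, -0.0392]]
[   40   210   138   152 10237] [[66, 216], [117, 216], [160, 254], [175, 289], [176, 321], [151, 356], [123, 361], [95, 352], [48, 300], [43, 245]] [[0.5461, 0.134], [0.5649, 0.0795], [0.5466, 0.0335], [0.52, 0.0141], [0.4884, 0.0074], [0.4362, 0.026], [0.4136, 0.0558], [0.4081, 0.0898], [0.4461, 0.1523], [0.5067, 0.1604]]
```

View pics/w3.png

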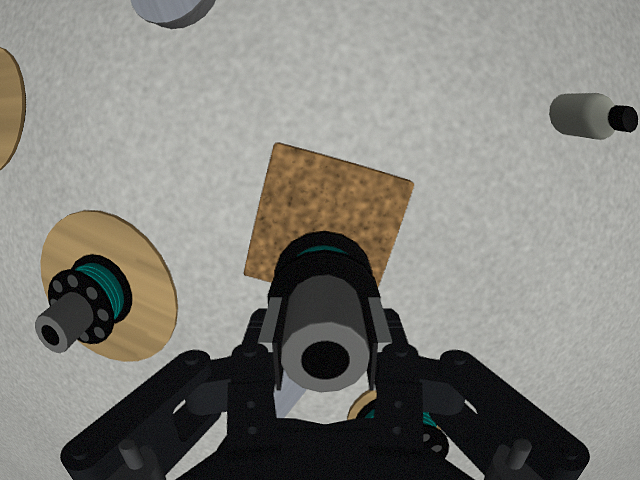

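The spool hangs over the pad, whose centre is at (0.6134, -0.0872) by the wrist view. Lowering.

drive_tool([
  [[0,0,1.5,0],[0,0,4,0],[0,0,6,0],[0,0,7.2,0],[0,0,7.6,0],[0,0,7.8,0],[0,0,7.9,0],[0,0,7.9,0]],
])

```text
clock: 7.3
position: [0.6126, -0.0863, 0.0711]
eef_rot: [-3.14, -0.0, -1.213]
contact_force: [-0.4, -0.8, -1.3]
width: 0.38
```

drive_tool([
  [[0,0,0.05,0],[0,0,0.1,0],[0,0,0.15,0],[0,0,0.2,0],[0,0,0.2,0]],
])

```text
clock: 7.92
position: [0.6129, -0.0863, 0.0699]
eef_rot: [-3.14, -0.0, -1.213]
contact_force: [-2.2, 0.9, 5.7]
width: 0.381
```

Contact at z 0.0699, as predicted. Releasing, then rising.

drive_tool([
  [[0,0,0,0],[0,0,0,0],[0,0,0,0],[0,0,0,0]],
], grip=0)

```text
clock: 8.43
position: [0.6128, -0.0862, 0.0698]
eef_rot: [-3.14, -0.0, -1.212]
contact_force: [0.5, -0.6, 0.4]
width: 1.002
```

drive_tool([
  [[0,0,-1,0],[0,0,-4,0],[0,0,-8,0],[0,0,-12,0],[0,0,-12,0]],
])

```text
clock: 9.05
position: [0.6151, -0.0863, 0.1941]
eef_rot: [-3.133, -0.004, -1.213]
contact_force: [-0.2, -0.1, -0.8]
width: 1.001
```

Run:
```python
from h import *
to(.489,.0868,.19)
info=manip.camera_info('wrist');im=manip.camera('wrist');cv2.imwrite('pics/w4.png',im)
```

```text
t 9.05 pos [ 0.6151 -0.0863  0.1941] rpy [-3.1334 -0.0037 -1.2126] w 1.001 F [-0.2 -0.1 -0.8]
shift cm [-20.64   5.75   0.29]
```

View pics/w4.png

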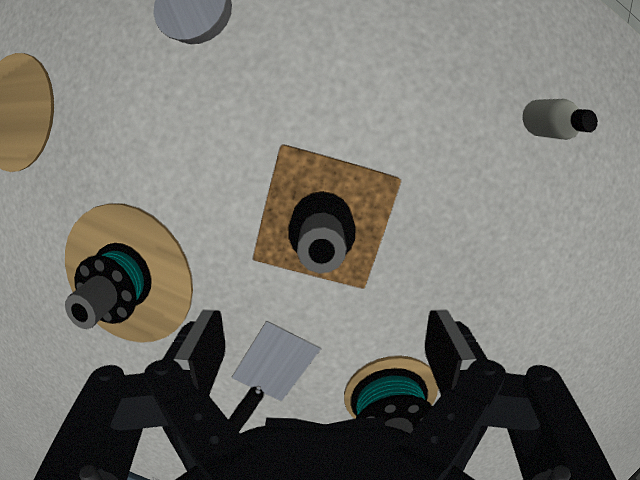

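S stands upright and centred on the pad at (322,240). Next is M.

drive_tool([
  [[-2,0.6,0,0],[-5.5,1.5,0,0],[-10,2.8,0,0],[-14.5,4,0,0],[-18.5,5.2,0,0],[-20.6,5.8,0,0],[-20.6,5.8,0.3,0],[-20.6,5.8,0.3,0]],
])

```text
clock: 10.1
position: [0.4873, 0.0851, 0.1874]
eef_rot: [-3.138, -0.002, -1.214]
contact_force: [-0.8, -0.2, -0.0]
width: 0.999
```

Run:
```python
from h import *
to(.489,.0868,.076)
info=manip.camera_info('wrist');im=manip.camera('wrist');cv2.imwrite('pics/w5.png',im)
wrist('pics/w5.png',info,0); p=(323,246); hub(im,info,p,.096)
```

```text
t 10.1 pos [0.4873 0.0851 0.1874] rpy [-3.1380e+00 -2.4000e-03 -1.2137e+00] w 0.999 F [-0.8 -0.2 -0. ]
shift cm [-0.13 -0.18 11.14]
disc [170.  37.] [0.6134 0.2744 0.0658 0.6574]
disc [530. 157.] [ 0.6122 -0.0834  0.0581  0.4881]
disc [322. 211.] [0.4856 0.0862 0.0773 1.    ]
hub comp [ 298  224   51   49 1372] fit [0.4897 0.0871 0.0162 1.    ] fixed [0.4895 0.087  0.017  0.9444]
```

View pics/w5.png

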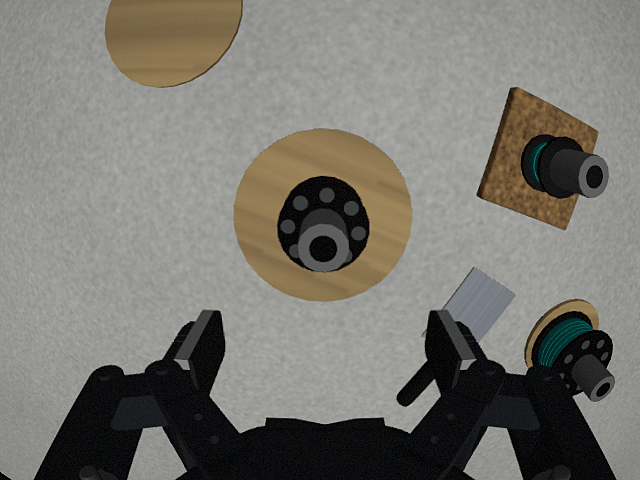

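The M hub is at (323,246) → (0.4895, 0.087), and the large stand reads (0.4856, 0.0862). Descending onto M.

drive_tool([
  [[-0.1,-0.3,2.5,0],[-0.1,-0.3,5,0],[-0.1,-0.3,7.5,0],[-0.1,-0.3,10,0],[-0.1,-0.3,11.2,0],[-0.1,-0.3,11.2,0]],
])

```text
clock: 10.9
position: [0.4904, 0.0862, 0.0751]
eef_rot: [-3.139, -0.002, -1.215]
contact_force: [0.1, 0.3, -0.2]
width: 1.001
```

drive_tool([
  [[0,0,0,0],[0,0,0,0],[0,0,0,0],[0,0,0,0],[0,0,0,0]],
], grip=255, squeeze=50)

```text
clock: 11.52
position: [0.4909, 0.0863, 0.0757]
eef_rot: [-3.138, -0.003, -1.215]
contact_force: [-1.5, 0.2, 6.0]
width: 0.385
```

Run:
```python
from h import *
to(.614,.274,.076)
o=manip.get_obs(); M=R.from_euler("xyz",o["eef_rot"]).as_matrix(); print("hub-tcp in tool",M.T@(np.array([.4895,.087,0])-o["position"])*100)
```

```text
t 11.53 pos [0.4909 0.0863 0.0757] rpy [-3.1381e+00 -2.7000e-03 -1.2151e+00] w 0.385 F [-1.5  0.2  6. ]
shift cm [-13.3  -18.08  -0.  ]
hub-tcp in tool [-0.12977745  0.13074924  7.5678975 ]
```

drive_tool([
  [[0,0,-0.5,0],[0,0,-2,0],[0,0,-4,0],[0,0,-6,0],[-0.8,-1.1,-7,0],[-2.5,-3.4,-7,0],[-5,-6.8,-7,0],[-7.5,-10.2,-7,0]],
])

```text
clock: 12.52
position: [0.5609, 0.1941, 0.1461]
eef_rot: [-3.138, -0.002, -1.215]
contact_force: [0.7, -0.1, -2.8]
width: 0.385
```

drive_tool([
  [[-2.2,-3,0,0],[-4,-5.5,0,0],[-5.3,-7.2,0,0],[-5.8,-8,0,0],[-5.8,-8,0,0],[-5.8,-8,0,0]],
])

```text
clock: 13.28
position: [0.6155, 0.2752, 0.1461]
eef_rot: [-3.139, -0.003, -1.216]
contact_force: [-0.1, -0.1, -2.4]
width: 0.384
```

Run:
```python
from h import *
to(.614,.2745,.0757)
info=manip.camera_info('wrist');im=manip.camera('wrist');cv2.imwrite('pics/w6.png',im)
wrist('pics/w6.png',info,0)
```

```text
t 13.28 pos [0.6155 0.2752 0.1461] rpy [-3.1387 -0.0032 -1.216 ] w 0.384 F [-0.1 -0.1 -2.4]
shift cm [-0.01  0.18  7.04]
disc [324. 202.] [0.6142 0.2753 0.0652 0.7342]
disc [605. 337.] [ 0.6095 -0.0668  0.0531  0.4137]
```

View pics/w6.png

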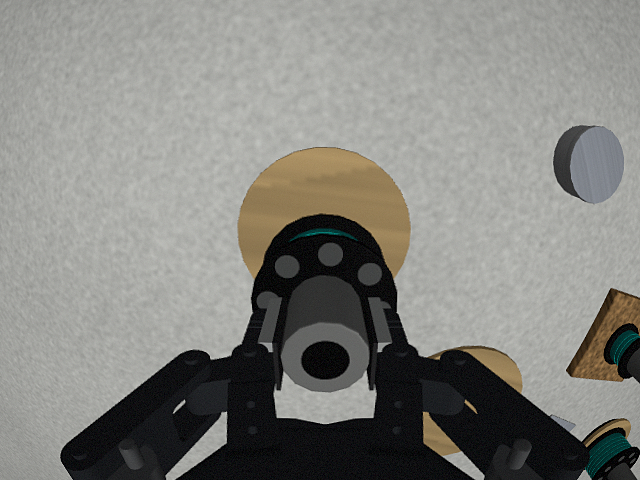

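M's hub is over (0.6143, 0.2747), which matches the medium stand. Lowering to the grasp height of 0.0757.

drive_tool([
  [[0,0,1.5,0],[0,0,3.5,0],[0,0,5.2,0],[0,0,6.4,0],[0,0,6.8,0],[0,0,6.95,0],[0,0,7,0],[0,0,7.1,0]],
])

```text
clock: 14.32
position: [0.6162, 0.2753, 0.0758]
eef_rot: [-3.137, -0.003, -1.216]
contact_force: [-1.3, 0.7, 4.9]
width: 0.38
```

drive_tool([
  [[0,0,0.0,0],[0,0,0.05,0],[0,0,0.05,0]],
])

```text
clock: 14.7
position: [0.6165, 0.2754, 0.0758]
eef_rot: [-3.137, -0.003, -1.216]
contact_force: [-0.3, -0.5, 2.0]
width: 0.387
```

drive_tool([
  [[0,0,0,0],[0,0,0,0],[0,0,0,0],[0,0,0,0]],
], grip=0)

```text
clock: 15.2
position: [0.6165, 0.2754, 0.0757]
eef_rot: [-3.137, -0.003, -1.216]
contact_force: [0.1, 0.1, -1.2]
width: 0.999
```

drive_tool([
  [[0,0,-1,0],[0,0,-4,0],[0,0,-8,0],[0,0,-12,0],[0,0,-12,0],[0,0,-12,0]],
])

```text
clock: 15.95
position: [0.6156, 0.2753, 0.1957]
eef_rot: [-3.137, -0.003, -1.216]
contact_force: [-0.8, -0.1, 1.0]
width: 0.999
```

Run:
```python
from h import *
to(.4475,-.2267,.20)
info=manip.camera_info('wrist');im=manip.camera('wrist');cv2.imwrite('pics/w7.png',im)
wrist('pics/w7.png',info,0);hub(im,info,(323,246),.096)
```

```text
t 15.95 pos [0.6156 0.2753 0.1957] rpy [-3.1369 -0.0032 -1.2162] w 0.999 F [-0.8 -0.1  1. ]
shift cm [41.24 33.19 -0.46]
disc [324. 209.] [0.6138 0.2752 0.0653 1.    ]
disc [590. 314.] [ 0.613  -0.0798  0.0617  0.4466]
disc [406. 380.] [0.4881 0.0862 0.079  0.5862]
hub comp [ 299  224   50   48 1264] fit [0.6158 0.2758 0.0161 1.    ] fixed [0.6157 0.2759 0.017  0.9562]
```

View pics/w7.png

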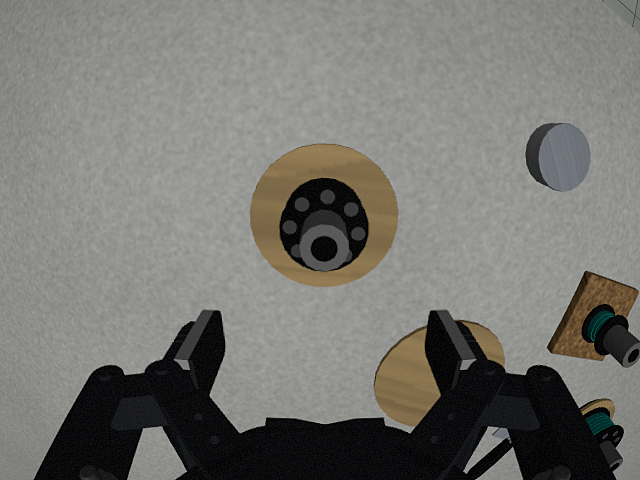

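M stands on the medium stand, about 2 mm off centre (hub (0.6158, 0.2758), disc (0.6138, 0.2752)). Next is L.

drive_tool([
  [[1.5,1.2,0,0],[5,4,0,0],[9,7.2,0,0],[13,10.5,0,0],[17,13.7,0,0],[21,17,0,0],[25,20.1,0,0],[29,23.3,0,0]],
])

```text
clock: 17.0
position: [0.496, -0.0793, 0.1941]
eef_rot: [-3.14, -0.002, -1.216]
contact_force: [0.1, -0.8, 0.5]
width: 0.998
```

drive_tool([
  [[4,3.2,0,0],[7.5,6,-0.2,0],[10.5,8.5,-0.4,0],[12,9.8,-0.4,0],[12.2,9.9,-0.4,0],[12.2,9.9,-0.4,0],[12.2,9.9,-0.4,0]],
])

```text
clock: 17.88
position: [0.4459, -0.2267, 0.198]
eef_rot: [-3.14, -0.002, -1.214]
contact_force: [-0.1, -0.5, -0.3]
width: 0.998
```

Run:
```python
from h import *
to(.4475,-.2267,.084)
print(manip.get_obs()['joint_positions'].round(2))
info=manip.camera_info('wrist');im=manip.camera('wrist');cv2.imwrite('pics/w8.png',im)
wrist('pics/w8.png',info,0);hub(im,info,(323,246),.104)
```

```text
t 17.88 pos [ 0.4459 -0.2267  0.198 ] rpy [-3.1399e+00 -1.6000e-03 -1.2140e+00] w 0.998 F [-0.1 -0.5 -0.3]
shift cm [ 0.04 -0.13 11.4 ]
[ 0.65  0.36 -0.33  1.96  0.15  0.84 -0.98]
disc [238.  25.] [ 0.5916 -0.1048  0.0406  0.2866]
disc [56. 82.] [0.4852 0.0847 0.0783 1.    ]
disc [336. 176.] [ 0.4514 -0.2283  0.0529  0.6709]
hub comp [ 300  224   52   48 1326] fit [ 0.4477 -0.2265  0.0161  1.    ] fixed [ 0.4477 -0.2266  0.017   0.9716]
```

View pics/w8.png

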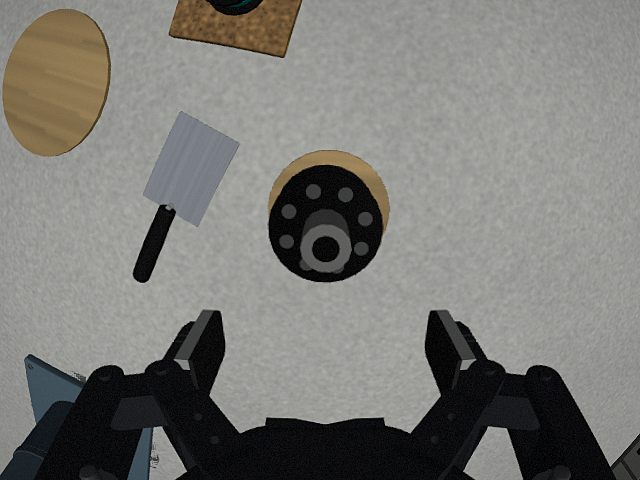

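The L hub is at (326,248) → (0.4477, -0.2266), the small stand at (0.4514, -0.2283), and the empty large stand at (0.4852, 0.0847). Descending onto L.

drive_tool([
  [[0,-0.15,2.5,0],[0,-0.15,5,0],[0,-0.15,7.5,0],[0,-0.15,10,0],[0,-0.15,11.4,0],[0,-0.15,11.4,0]],
])

```text
clock: 18.68
position: [0.4473, -0.2258, 0.0835]
eef_rot: [-3.141, -0.001, -1.213]
contact_force: [0.1, -0.8, -0.3]
width: 1.002
```

drive_tool([
  [[0,0,0,0],[0,0,0,0],[0,0,0,0],[0,0,0,0],[0,0,0,0]],
], grip=255, squeeze=60)

```text
clock: 19.3
position: [0.4478, -0.2262, 0.0842]
eef_rot: [-3.14, -0.002, -1.214]
contact_force: [-0.5, -0.9, 6.1]
width: 0.381
```

Run:
```python
from h import *
to(.4857,.0853,.084)
o=manip.get_obs(); M=R.from_euler("xyz",o["eef_rot"]).as_matrix(); print("hub-tcp in tool",M.T@(np.array([.4477,-.2266,o["position"][2]])-o["position"])*100)
```

```text
t 19.3 pos [ 0.4478 -0.2262  0.0842] rpy [-3.1401e+00 -1.6000e-03 -1.2136e+00] w 0.381 F [-0.5 -0.9  6.1]
shift cm [-27.86 -14.44  -0.  ]
hub-tcp in tool [3.56881965e-02 2.59632541e-02 1.97193897e-05]
```

drive_tool([
  [[0,0,-0.5,0],[0,0,-2,0],[0,0,-4,0],[0,0,-6,0],[-1,-0.5,-7,0],[-3.5,-1.8,-7,0],[-6.5,-3.4,-7,0],[-9.5,-4.9,-7,0]],
])

```text
clock: 20.3
position: [0.4602, -0.118, 0.1543]
eef_rot: [-3.14, -0.001, -1.213]
contact_force: [1.1, 0.2, -1.7]
width: 0.385
```

drive_tool([
  [[-3,-1.6,0,0],[-6,-3.1,0,0],[-9,-4.7,0,0],[-12,-6.2,0,0],[-15,-7.8,0,0],[-17.3,-9,0,0],[-18.3,-9.5,0,0],[-18.3,-9.5,0,0]],
])

```text
clock: 21.3
position: [0.4847, 0.0871, 0.1541]
eef_rot: [-3.141, -0.001, -1.212]
contact_force: [-0.8, -0.6, -2.3]
width: 0.382
```

Run:
```python
from h import *
to(.4857,.0853,.0842)
info=manip.camera_info('wrist');im=manip.camera('wrist');cv2.imwrite('pics/w9.png',im)
wrist('pics/w9.png',info,0)
```

```text
t 21.3 pos [0.4847 0.0871 0.1541] rpy [-3.1406e+00 -1.1000e-03 -1.2117e+00] w 0.382 F [-0.8 -0.6 -2.3]
shift cm [ 0.2  -0.03  7.  ]
disc [162.  43.] [0.6135 0.2743 0.066  0.6257]
disc [551. 160.] [ 0.6123 -0.0828  0.0587  0.4604]
disc [327. 185.] [0.4859 0.0864 0.0771 0.6965]
disc [578. 352.] [ 0.4517 -0.2255  0.0551  1.    ]
```

View pics/w9.png

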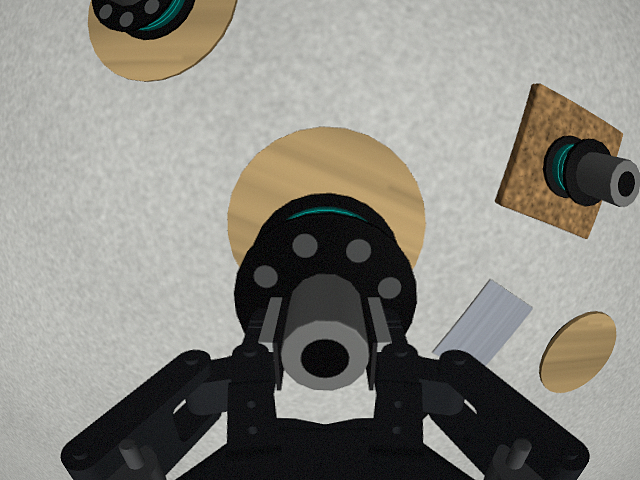

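L hangs over the large stand. It needs a 1–1.5 mm correction along tool x, then lowering.

drive_tool([
  [[0.1,0,1.5,0],[0.15,0,3.5,0],[0.15,0,5.2,0],[0.15,0,6.4,0],[0.15,0,6.7,0],[0.15,0,6.85,0],[0.15,0,6.95,0],[0.15,0,7,0]],
])

```text
clock: 22.35
position: [0.4856, 0.0845, 0.0844]
eef_rot: [-3.14, -0.002, -1.213]
contact_force: [0.4, -0.3, -1.8]
width: 0.382
```

drive_tool([
  [[0,0,0.05,0],[0,0,0.1,0],[0,0,0.1,0]],
])

```text
clock: 22.72
position: [0.4858, 0.0844, 0.0842]
eef_rot: [-3.14, -0.002, -1.213]
contact_force: [-3.2, -1.8, 9.0]
width: 0.384
```

drive_tool([
  [[0,0,0,0],[0,0,0,0],[0,0,0,0],[0,0,0,0]],
], grip=0)

```text
clock: 23.22
position: [0.4858, 0.0844, 0.0842]
eef_rot: [-3.14, -0.002, -1.213]
contact_force: [0.1, -0.6, 0.0]
width: 0.999
```

drive_tool([
  [[0,0,-1,0],[0,0,-4,0],[0,0,-8,0],[0,0,-11,0],[0,0,-11,0],[0,0,-11,0]],
])

```text
clock: 23.98
position: [0.4852, 0.0844, 0.194]
eef_rot: [-3.14, -0.002, -1.213]
contact_force: [-0.8, -0.1, -0.4]
width: 1.003
```

Run:
```python
from h import *
to(.613,-.087,.195)
info=manip.camera_info('wrist');im=manip.camera('wrist');cv2.imwrite('pics/w10.png',im)
wrist('pics/w10.png',info,0);hub(im,info,(323,246),.104)
```

```text
t 23.98 pos [0.4852 0.0844 0.194 ] rpy [-3.1404e+00 -2.5000e-03 -1.2135e+00] w 1.003 F [-0.8 -0.1 -0.4]
shift cm [20.53 -5.98 -0.04]
disc [180.  47.] [0.6132 0.2745 0.0658 0.6486]
disc [528. 154.] [ 0.6125 -0.0835  0.0579  0.496 ]
disc [320. 197.] [0.4856 0.0864 0.0773 1.    ]
disc [560. 332.] [ 0.452  -0.2261  0.0547  0.9375]
hub comp [ 300  230   52   46 1250] fit [0.4853 0.0842 0.0159 0.98  ] fixed [0.4848 0.0838 0.017  0.76  ]
```

View pics/w10.png

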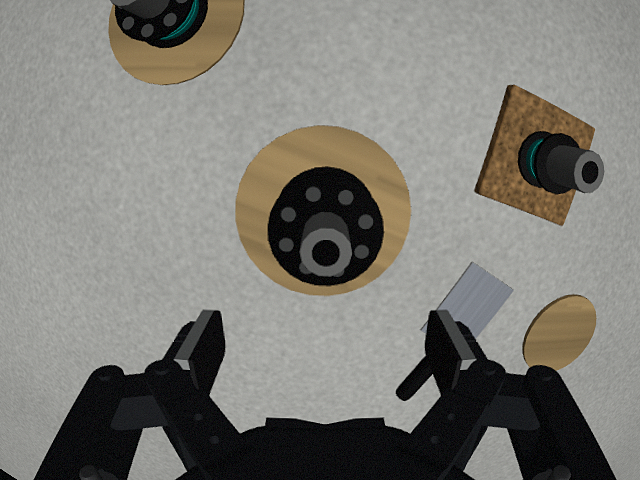

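L stands on the large stand within about 2 mm of centre. Back to S on the pad.

drive_tool([
  [[2,-0.6,0,0],[5.5,-1.6,0,0],[10,-2.9,0,0],[14.5,-4.2,0,0],[18.5,-5.4,0,0],[20.4,-5.9,0,0],[20.5,-6,0,0],[20.5,-6,0,0]],
])

```text
clock: 25.02
position: [0.612, -0.0845, 0.1936]
eef_rot: [3.141, -0.001, -1.211]
contact_force: [0.5, 0.4, -0.3]
width: 0.999
```

Run:
```python
from h import *
info=manip.camera_info('wrist');im=manip.camera('wrist');cv2.imwrite('pics/w11.png',im)
hub(im,info,(323,246),.09)
to(.6125,-.0866,.069)
```

```text
hub comp [ 257  151  146  131 8173] fit [ 0.6315 -0.0797  0.0413  0.239 ] fixed [ 0.6567 -0.0833  0.017   0.0647]
t 25.07 pos [ 0.612  -0.0844  0.1938] rpy [ 3.1412e+00 -9.0000e-04 -1.2108e+00] w 1.0 F [-1.3  1.1  0. ]
shift cm [ 0.21  0.03 12.48]
```

View pics/w11.png

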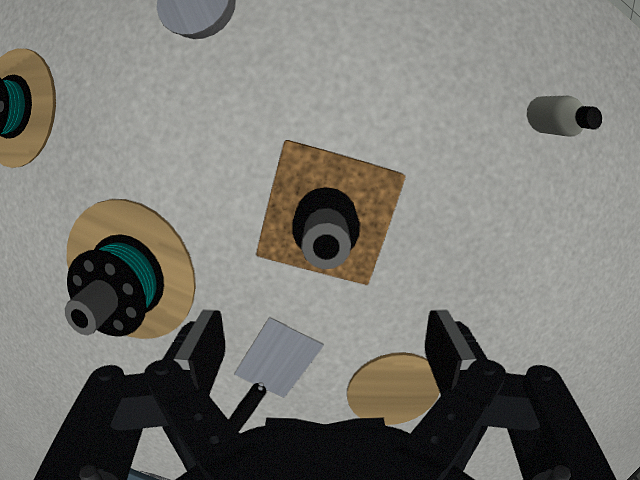

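S is upright on the pad, hub at (326,246). The grey mask merged with the cork, so I'll add a saturation limit.

Run:
```python
from h import *
info=manip.camera_info('wrist');im=cv2.imread('pics/w11.png')
s=cv2.cvtColor(im,cv2.COLOR_BGR2HSV)[...,1]; im[s>60]=0
hub(im,info,(326,246),.09)
```

```text
hub comp [ 302  223   49   46 1187] fit [ 0.6119 -0.0853  0.0161  1.    ] fixed [ 0.6117 -0.0852  0.017   0.942 ]
```

drive_tool([
  [[0.1,0,2.5,0],[0.1,0,5.5,0],[0.1,0,8.5,0],[0.1,0,11,0],[0.1,0,12.4,0],[0.1,0,12.4,0]],
])

```text
clock: 25.82
position: [0.6117, -0.0846, 0.0694]
eef_rot: [3.14, 0.0, -1.21]
contact_force: [-0.1, -0.3, -0.1]
width: 0.999
```

drive_tool([
  [[0,0,0,0],[0,0,0,0],[0,0,0,0],[0,0,0,0],[0,0,0,0]],
], grip=255, squeeze=50)

```text
clock: 26.45
position: [0.6123, -0.0847, 0.0702]
eef_rot: [3.141, -0.001, -1.21]
contact_force: [-1.4, -0.5, 6.2]
width: 0.384
```

Run:
```python
from h import *
to(.4518,-.2282,.070)
o=manip.get_obs(); M=R.from_euler("xyz",o["eef_rot"]).as_matrix(); print("hub-tcp in tool",M.T@(np.array([.612,-.0857,o["position"][2]])-o["position"])*100)
```

```text
t 26.45 pos [ 0.6123 -0.0847  0.0702] rpy [ 3.1410e+00 -5.0000e-04 -1.2099e+00] w 0.384 F [-1.4 -0.5  6.2]
shift cm [ 7.76 20.08  0.03]
hub-tcp in tool [8.05879129e-02 5.83765840e-02 7.65721837e-05]
```

drive_tool([
  [[0,0,-0.5,0],[0,0,-2,0],[0,0,-4,0],[0,0,-6,0],[0.4,1,-7,0],[1.2,3,-7,0],[2.4,6,-7,0],[3.6,9,-7,0]],
])

```text
clock: 27.45
position: [0.5379, -0.1521, 0.1394]
eef_rot: [3.139, -0.0, -1.211]
contact_force: [0.9, 0.2, -2.5]
width: 0.385
```

drive_tool([
  [[1.2,3,0,0],[2.4,6,0,0],[3.4,8.8,0,0],[4,10.5,0,0],[4.2,11,0,0],[4.2,11,0,0],[4.2,11,0,0]],
])

```text
clock: 28.32
position: [0.4507, -0.2292, 0.1398]
eef_rot: [3.14, 0.0, -1.21]
contact_force: [0.4, 0.1, -1.2]
width: 0.386
```

Run:
```python
from h import *
to(.4518,-.2282,.0702)
info=manip.camera_info('wrist');im=manip.camera('wrist');cv2.imwrite('pics/w12.png',im)
wrist('pics/w12.png',info,0)
```

```text
t 28.32 pos [ 0.4507 -0.2292  0.1398] rpy [ 3.1395e+00  1.0000e-04 -1.2095e+00] w 0.386 F [ 0.4  0.1 -1.2]
shift cm [-0.05 -0.15  6.96]
disc [38. 78.] [0.4858 0.0815 0.0764 0.6317]
disc [216.  18.] [ 0.6288 -0.0834  0.0742  0.2906]
disc [324. 212.] [ 0.4512 -0.2283  0.0532  0.7805]
```

View pics/w12.png

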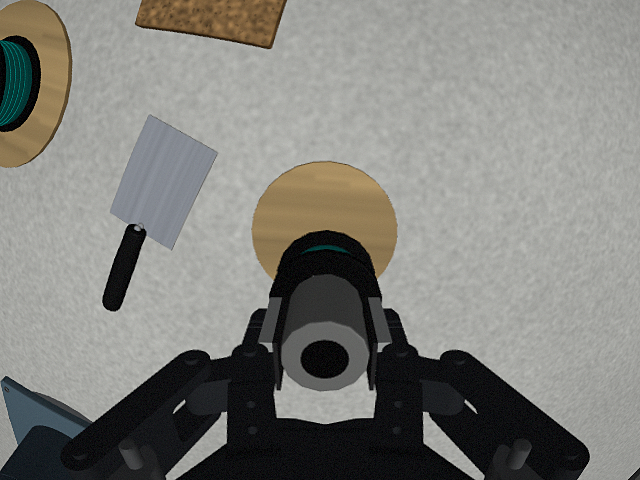

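S is over the small stand and needs about a 1 mm correction. Lowering.

drive_tool([
  [[0,-0.1,1.5,0],[-0.05,-0.1,3.5,0],[-0.05,-0.1,5.2,0],[-0.05,-0.1,6.4,0],[-0.05,-0.1,6.7,0],[-0.05,-0.1,6.85,0],[-0.05,-0.1,6.95,0],[-0.05,-0.1,7,0]],
])

```text
clock: 29.38
position: [0.4516, -0.2287, 0.0702]
eef_rot: [3.14, -0.001, -1.209]
contact_force: [0.6, -0.3, 3.5]
width: 0.382
```

drive_tool([
  [[0,0,0.05,0],[0,0,0.1,0],[0,0,0.1,0]],
])

```text
clock: 29.75
position: [0.4517, -0.2287, 0.0701]
eef_rot: [3.14, -0.001, -1.21]
contact_force: [-2.7, 1.4, 10.0]
width: 0.38
```

drive_tool([
  [[0,0,0,0],[0,0,0,0],[0,0,0,0],[0,0,0,0]],
], grip=0)

```text
clock: 30.25
position: [0.4517, -0.2287, 0.07]
eef_rot: [3.14, -0.001, -1.21]
contact_force: [-0.4, -1.1, 0.1]
width: 1.002
```

drive_tool([
  [[0,0,-1,0],[0,0,-4,0],[0,0,-8,0],[0,0,-12,0],[0,0,-12.5,0],[0,0,-12.5,0]],
])

```text
clock: 31.0
position: [0.4517, -0.2286, 0.1952]
eef_rot: [3.14, -0.002, -1.21]
contact_force: [0.2, -0.1, -0.7]
width: 0.996
```

Run:
```python
from h import *
to(.23,-.6,.24)
info=manip.camera_info('wrist');im=manip.camera('wrist');cv2.imwrite('pics/w13.png',im)
wrist('pics/w13.png',info,0);hub(im,info,(323,246),.09)
```

```text
t 31.0 pos [ 0.4517 -0.2286  0.1952] rpy [ 3.1401e+00 -1.6000e-03 -1.2098e+00] w 0.996 F [ 0.2 -0.1 -0.7]
shift cm [26.92 33.87 -4.38]
disc [234.  25.] [ 0.592  -0.1038  0.0418  0.2849]
disc [67. 85.] [0.4854 0.0837 0.0775 0.7857]
disc [323. 207.] [ 0.4508 -0.2283  0.0534  1.    ]
hub comp [ 302  223   48   46 1216] fit [ 0.4513 -0.2294  0.0161  1.    ] fixed [ 0.4512 -0.2294  0.017   0.9926]
```

View pics/w13.png

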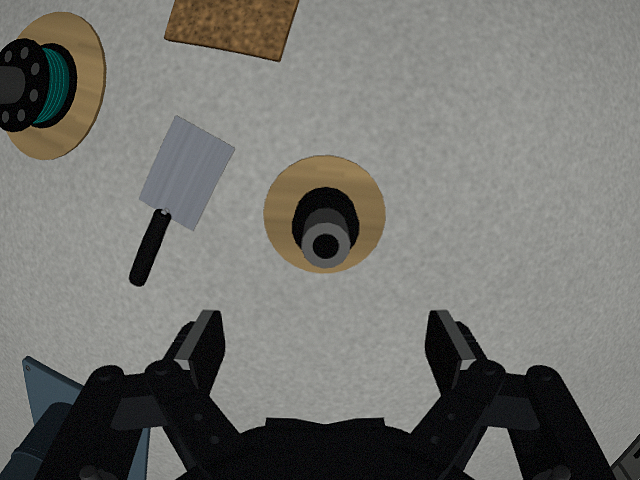

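S is centred on the small stand within about 1 mm. Now I'll move clear of the bench area for a final check from the fixed cameras.

drive_tool([
  [[1,1.3,-1,0],[3.5,4.5,-3,0],[6.5,8.2,-4.4,0],[9.5,12,-4.4,0],[12.5,15.7,-4.4,0],[15.5,19.5,-4.4,0],[18,22.6,-4.4,0],[19.5,24.5,-4.4,0]],
])

```text
clock: 32.05
position: [0.2887, -0.4985, 0.2374]
eef_rot: [3.138, 0.002, -1.212]
contact_force: [0.5, -0.0, 0.3]
width: 0.996
```

drive_tool([
  [[2.5,3,0,0],[5,6.5,0,0],[7,9,0,0],[7.4,9.3,0,0],[7.4,9.3,0,0]],
])

```text
clock: 32.67
position: [0.2281, -0.5994, 0.2362]
eef_rot: [3.138, 0.005, -1.212]
contact_force: [0.7, 0.7, 0.7]
width: 1.0
```

Run:
```python
from h import *
for n in ("top","scene"): cv2.imwrite(f"pics/{n}9.png",manip.camera(n))
H={"L":.104,"M":.096,"S":.09}; W={"L":(.4857,.0855),"M":(.6138,.2743),"S":(.4515,-.2284)}
for n in ("top","scene"):
    im=cv2.imread(f"pics/{n}9.png"); info=manip.camera_info(n)
    h=cv2.cvtColor(im,cv2.COLOR_BGR2HSV); wood=(h[...,1]>60)&(h[...,0]>8)&(h[...,0]<28)&(h[...,2]>40)
    for st,ce,m in comps(wood,400):
        c=cv2.convexHull(cont(m))[:,0,:]; f=np.zeros(m.shape,np.uint8); cv2.fillPoly(f,[c],1)
        print(n,"wood",np.round(circ(plane(info,cont(f),.014)),4))
    g=cv2.GaussianBlur(cv2.cvtColor(im,cv2.COLOR_BGR2GRAY),(0,0),.6).astype(np.float32)
    for s in "LMS":
        c=np.array(W[s])
        for _ in range(4):
            a=np.linspace(0,2*np.pi,72,endpoint=False); rr=np.arange(.004,.0135,.0004)
            P=np.stack([np.c_[c[0]+r*np.cos(a),c[1]+r*np.sin(a),np.full(72,H[s])] for r in rr])
            uv=proj(info,P.reshape(-1,3)).astype(np.float32)
            I=cv2.remap(g,uv[:,0].copy(),uv[:,1].copy(),1).reshape(len(rr),72); ri=rr[np.diff(I,axis=0).argmax(0)]+.0002
            f=circ(np.c_[c[0]+ri*np.cos(a),c[1]+ri*np.sin(a)],tol=.0015); c=np.array(f[:2])
        print(n,s,"hub",np.round(f,4))
for n in("top","scene"): print(n,cv2.absdiff(cv2.imread(f"pics/{n}0.png"),cv2.imread(f"pics/{n}9.png")).max())
```

```text
top wood [0.6124 0.2739 0.0648 1.    ]
top wood [ 0.611  -0.0881  0.0558  0.5078]
top wood [0.4846 0.0857 0.0765 1.    ]
top wood [ 0.4501 -0.2283  0.0528  1.    ]
top L hub [0.4848 0.0836 0.0083 1.    ]
top M hub [0.6146 0.2751 0.0083 0.9861]
top S hub [ 0.4507 -0.2297  0.008   1.    ]
scene wood [0.6149 0.2724 0.0652 0.8313]
scene wood [0.4877 0.0842 0.0771 0.8164]
scene wood [ 0.6149 -0.089   0.0572  0.5268]
scene wood [ 0.4526 -0.2286  0.0533  1.    ]
scene L hub [0.4853 0.0844 0.0088 0.8889]
scene M hub [0.6151 0.2767 0.0089 0.75  ]
scene S hub [ 0.4514 -0.2291  0.0087  1.    ]
top 99
scene 92
```

View pics/top9.png

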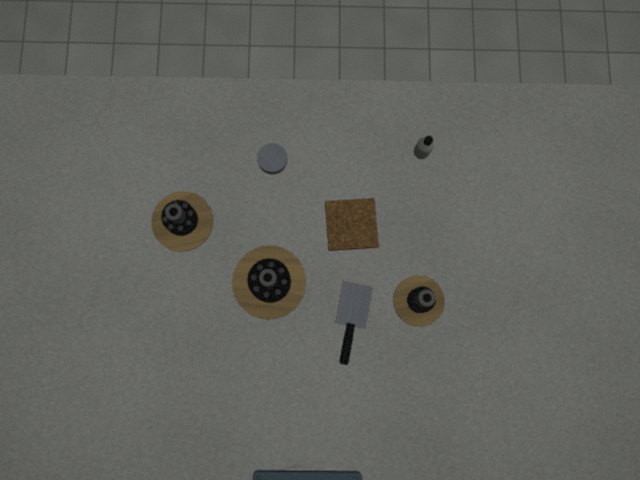

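View pics/scene9.png

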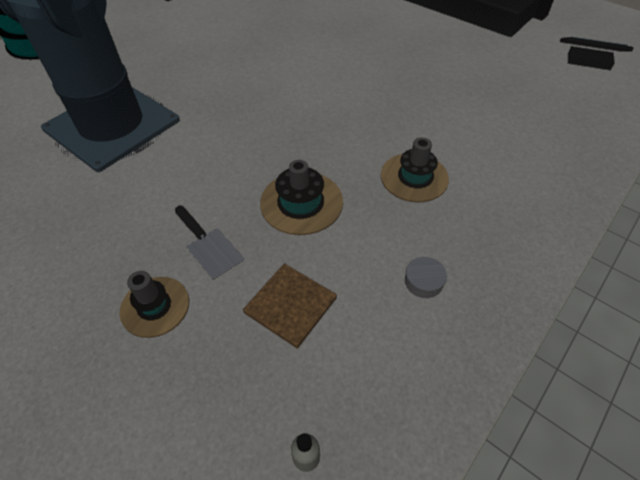

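Both views show every spool upright on its own stand, with the pad empty. The bottle (425,147), tin (272,158) and scraper (350,320) are where they were. The top and wrist views put each spool within about 2.5 mm of centre. Handing in.

```bash
python3 -c "
from plant import manip
print(manip.hand_in(), manip.get_obs()['clock'])"
```

```text
the job is handed in; nothing more can be done
the job is handed in; nothing more can be done
```

All three spools now stand upright on the stands of their own size, and I handed the job in at about 33 s of the 96 s allowed. I moved the small spool to the cork pad, the medium to the medium stand, the large to the large stand, and then the small from the pad to the small stand. I lowered each one to its grasp height before letting go. The highest wrist force in any reading was about 10 N.

**Centring:** the top and wrist cameras put the large spool about 2 mm off centre, the medium 2–2.5 mm and the small 1–1.5 mm. The scene camera disagrees: it puts the medium about 4 mm off and the large about 2.5 mm. I took this as calibration error, because its stand positions also differ from the other cameras' by 2–3 mm, and did not re-place the medium spool.

**Bystanders:** the bottle, tin and scraper sit at the same pixels as at the start. I judged that by eye and did not measure it. The pad is empty, and the gripper is open and clear of everything.

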